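# Close the turntable's gear case and lock its hatch

## Task

The gears are oiled, so close up the gear case: set the loose hatch cover squarely down over the opening in the top of the case, then use the stubby flat-bladed driver to turn both slotted quarter-turn fasteners clockwise to their stops so that the cover is locked. Put the driver back upright in its slot in the wooden block and let go; leave the vial, the oil cup and the wrench standing and lying where they are and do not turn the crank.

Things in the scene. Friction and masses are not known exactly. Their poses are not given: they have to be found in the camera images.
- case: grey gear case of the crank-driven turntable, fixed, elsewhere each time: 130 (x) by 300 (y) by 90 mm high on a 150 x 320 x 12 mm foot; origin at the centre of its underside, y its length. The hatch opening is in the top of its -y half, the brass turntable on its +y half; the crank sticks out of the +y end to y = 218 mm and stays within 60 mm of (x 0, z 58 mm)
- hatch_seat (a point): centre of the open hatch opening, 70 (x) by 104 (y) mm, level with the case's top face, axes as the case (it lies 75 mm to -y, 90 mm above the case's origin). The rim is 5 mm thick, hollow for 25 mm below. The seated cover's origin comes to this point, z up, its y along the case's y, either way round
- turntable_top (a point): tip of the upright steel rotor arbor (36 mm across at its foot, 22 mm above) on the turntable's centre, 103 mm above the case top, 85 mm to +y of the case's centre; the brass disc is 110 mm across, its top 70 mm below this point
- cover: loose aluminium hatch cover, about 0.33 kg, right way up on the counter. Plate 90 (x) by 124 (y) by 4 mm; origin at the centre of the plate's underside, 16 mm above the counter. Two skirts along y below it, 16 mm deep, enter the opening: 65 (x) by 99 (y) mm over all at the top (2.5 mm to spare each side), tapering to 59 by 93 mm. Same when turned half round
- cover_handle (a point): middle of the bar of the cover's steel bridge handle, 24 mm above the cover's origin, axes as the cover; the bar is 12 mm wide (x), 36 mm long (y) and 8 mm high, on two legs 6 mm long in y and 12 mm wide in x, at y = +15 and -15 mm
- cam_a (a joint): turn of the fastener 38 mm to +y of the cover's centre, rad: 0 unlocked, 1.571 locked, a stop at each end; grows clockwise seen from above. Starts between 0 and 0.25, is stiff (0.10 N m) and stays where left. Below the plate its tongue, 22 mm long, swings out under the rim as it locks
- cam_b (a joint): the same for the fastener 38 mm to -y of the cover's centre
- cam_a_slot (a point): centre of the floor of cam_a's screw slot, on its axis, 6 mm above the cover's origin; turns with it: x lies along the slot, z up. Round steel head 26 mm across, top 11.5 mm above the cover's origin; slot 6 mm wide, 5.5 mm deep, open at both ends. Slot across the cover (its x) = unlocked, along the cover (its y) = locked
- cam_b_slot (a point): the same for cam_b
- driver: stubby flat-bladed driver, about 0.11 kg, upright in the wooden block, blade down, shoulder on the block's top. Pale wooden flat-sided handle 18 (x) by 40 (y) by 42 mm high; origin at the centre of the handle's underside (the shoulder), z up. Below it a 6 mm round shank, then a steel blade 2.6 mm thick (x), 18 mm wide (y), the lowest 14 mm. Grip the flat sides, across x
- driver_tip (a point): middle of the blade's lower edge, 40 mm below the driver's origin; axes as the driver (blade width along y)
- block: fixed brown wooden tool block, 64 (x) by 130 (y) by 50 mm high, elsewhere each time, origin at the centre of its underside. The driver's slot is at y = -30 mm; a round black-handled screwdriver (at y = +46 mm, 92 mm high) and two pin punches (at x = -18, y = +22 and +44 mm, up to 82 mm high) stand in its other end and are part of it
- pocket (a point): centre of the mouth of the driver's slot in the block's top, axes as the block; the slot is 10 (x) by 26 (y) mm and 45 mm deep. With the driver home its origin lies at this point, z up, blade width along the block's y (either way round)
- crank (a joint): turn of the crank on the case's +y end, rad; 0 at the start; turns freely and turns the turntable with it; leave it
- vial: cork-topped glass vial, 26 mm across, 70 mm high, standing beside the block about 62 to 72 mm from its centre line on the +x side; origin at the centre of its underside; leave it
- oil_cup: copper oil cup with spring lid, 44 mm across, 54 mm high, standing beside the cover on its -x side, 92 to 102 mm from its centre; origin at the centre of its underside; leave it
- wrench: iron open-ended wrench, 180 mm long, 8 mm thick, 38 mm wide at the jaws, lying beside the block on its -x side, 68 to 80 mm from its centre, along its y; origin at its middle; leave it
Things that resemble listed ones, but are neither listed nor needed, are in the scene too. Several things have the shape of the driver; the one meant has the colours described above.

How it is judged:
By the outcome, as a careful person would: the job done as asked, in the order asked, and still so for the second after the job is handed in, with the robot touching nothing.
It also fails if it takes over 72 s, if anything falls off the work surface, if the arm or the gripper's body presses on something with over 40 N, if the wrist force passes 120 N, or if a joint passes its speed limit or range.

## Robot

A 7-joint arm with a two-finger parallel gripper is mounted at the origin on the work surface. World frame = base frame: x ahead of the robot, y to its left, z up, the work surface at z = 0. Lengths are in m, angles in degrees, forces in N, time in s.
With the tool pointing down it reaches from about 0.425 to 0.875 m from the base axis. Payload 4.7 kg.
Tool frame: the origin (TCP) lies at the very end of the fingers, on their centre line; the grasp point (between the pads) lies behind it (env.pinch_z is the z of the grasp point in the tool frame, in m); z points along the fingers, y is the direction in which the jaws open and shut (so a half turn about z gives the same grasp; the last joint's range is limited). The gripper opens to 87 mm and grips with 3 to 60 N. Pads are 19 mm wide; open, the fingers measure 117 mm over their backs; the gripper's body (75 mm by 190 mm) begins 51 mm behind the grasp point.
Start: joints at [67.959, 18.392, -4.016, 83.108, 1.295, 78.541, -3.26], TCP at [0.252, -0.599, 0.223] pointing down, gripper open.
Joint ranges: [-163.93, 163.93], [-17.29, 119.83], [-79.2, 71.16], [3.27, 140.29], [-89.18, 269.18], [5.43, 117.66], [-154.24, 154.24]. Speed limits (degrees/s): [147.25, 147.25, 180, 180, 180, 180, 180].

## Interface

Orientations are given as [roll, pitch, yaw] about the fixed x, y, z axes, in that order (R = Rz(yaw) Ry(pitch) Rx(roll)).
In Python, from cell import readout, read_camera, env gives the robot as it stands. The module is installed in compiled form; this text tells all that it offers.
- The arm moves only by the tool servo_tool, never from a script. Its argument "plan" is a list that holds one entry, the list of rows, each a list of 5 numbers: the finger opening in m, from 0 to 0.087, then the shift along the tool's x, y, z in m, then the turn about the tool's z in rad. In form: [[[jaw, x, y, z, yaw], ...]]. A call has 1 to 12 rows; each row is the pose to reach, as a shift and turn from the pose measured when the call began, along the tool's axes at that moment; what a row does not reach only later rows make up. A row lasts 1/12 s, in which the tool goes at most 41.7 mm and 7.16 degrees, less where a joint would pass 70% of its speed; a pose out of reach is approached as far as the arm can. A call with a gripper value outside its range is refused whole. The fingers move at their own pace and stop on an object; "force" is the grip in N (left out, the last holds). Time passes only in rows, so rows that repeat a pose let the fingers close. It gives the time, the measured TCP pose, the force and the opening at its end, in the units of the state.
- readout.get_obs(): the state, without advancing time (a new reading comes with each control period).
- read_camera(name): name is "scene" or "top" or "wrist"; returns a dict with "image" (420x560x3 uint8, red, green, blue), "range_z" (420x560 float32, m along the optical axis (not along the pixel's ray), 0 where there is no reading), "mtx" (3x3 intrinsics, pixels), "camera_from_world" (4x4, takes a point from world to camera coordinates). Camera axes: x right, y up, looking along -z (the intrinsics and any distortion apply to the point x, -y, -z); pixel columns grow to the right and rows downward; lengths in m; the calibration is good to about 2 mm. A picture is of the moment at which its call begins.
- env.sign_off(): hands the job in, once; it reports no verdict.
The state is a dict: "time_s": time; "qpos": joint angles; "joint_velocities": joint speeds; "effort": joint torques, N m; "tool_pos": TCP position; "tool_rot": TCP orientation; "force": force on the tool from outside, world axes, zero at the start; "wrist_torque": the same for the moment, N m; "grip_width": finger opening in m.
Only numpy, scipy, OpenCV 4.12 (cv2) and the standard library are available. Lean on these libraries where they do the work, as an engineer would, in place of code of your own. Each camera call takes 0.05 s, during which the arm holds its last target. There are 200 camera calls.

## Working session

There is one attempt and no reset: what is moved stays moved. The work goes in short steps, Python scripts to look and compute and a tool call to move; the robot and the scene stay as the last step left them, time stands still between calls to the robot, and variables do not carry over. Pictures are saved under pics/ and viewed, about 8 in all and at most 12, crops included, and the job is handed in when it is done.

Besides the shell and the picture viewer there is one more tool, called after "Request:" as name(argument=value, ...), one argument or row to a line, values as JSON. servo_tool: Moves the arm, as the interface text tells. Its arguments: {"type":"object","properties":{"plan":{"type":"array"},"force":{"type":"number"}},"required":["plan"]}

```bash
mkdir -p pics; cat > h.py <<'E'
import numpy as np, cv2
from cell import readout, read_camera, env
from scipy.spatial.transform import Rotation as R
def shot(name,f):
    d=read_camera(name); cv2.imwrite('pics/'+f+'.png',d['image'][:,:,::-1]); np.savez('pics/'+f+'.npz',**d); return d
def world(d,u,v,z=None):
    """pixel -> world; by depth, or on the plane z"""
    K=d['mtx']; T=np.linalg.inv(d['camera_from_world'])
    r=np.array([(u-K[0,2])/K[0,0],-(v-K[1,2])/K[1,1],-1.])
    if z is None: s=d['range_z'][int(round(v)),int(round(u))]
    else: s=(z-T[2,3])/(T[:3,:3]@r)[2]
    return T[:3,:3]@(r*s)+T[:3,3]
def crop(f,u0,v0,u1,v1,k,out):
    im=cv2.imread('pics/'+f+'.png')[v0:v1,u0:u1]; cv2.imwrite('pics/'+out+'.png',cv2.resize(im,None,fx=k,fy=k,interpolation=cv2.INTER_CUBIC))
def cloud(d):
    K=d['mtx']; T=np.linalg.inv(d['camera_from_world']); z=d['range_z']
    v,u=np.mgrid[:z.shape[0],:z.shape[1]]
    P=np.stack([(u-K[0,2])/K[0,0]*z,-(v-K[1,2])/K[1,1]*z,-z],-1)
    return P@T[:3,:3].T+T[:3,3]
E
python3 - <<'E'
from h import *
for n in('top','scene'):
    d=shot(n,n+'0'); print(n,d['mtx'].round(1).tolist(),np.linalg.inv(d['camera_from_world']).round(3).tolist())
a=cv2.imread('pics/top0.png');b=cv2.imread('pics/scene0.png')
print(readout.get_obs(),env.pinch_z)
E
```

```text
top [[392.5, 0.0, 283.9], [0.0, 392.5, 212.3], [0.0, 0.0, 1.0]] [[-0.027, 0.989, -0.143, 0.337], [-0.999, -0.024, 0.024, 0.028], [0.02, 0.143, 0.989, 1.195], [0.0, 0.0, 0.0, 1.0]]
scene [[418.3, 0.0, 272.0], [0.0, 418.3, 208.4], [0.0, 0.0, 1.0]] [[-0.514, -0.568, 0.643, 1.325], [0.858, -0.325, 0.398, 0.499], [-0.017, 0.756, 0.654, 0.941], [0.0, 0.0, 0.0, 1.0]]
{'time_s': 0.1, 'qpos': array([67.95977796, 18.43467285, -4.01521522, 83.16872846,  1.29602426,
       78.53996386, -3.25891023]), 'joint_velocities': array([-0.05557389, -0.11250493,  0.09363519, -0.17092688,  0.02530849,
       -0.03964148,  0.05317075]), 'effort': array([ 1.84537789e-04, -4.92570662e+01, -4.05517146e-01, -3.13398135e+01,
       -6.40941714e-02,  3.95759556e-02,  6.08934761e-05]), 'tool_pos': array([ 0.25214077, -0.59856543,  0.22156527]), 'tool_rot': array([-1.79901922e+02,  6.55540626e-03,  2.28508343e+01]), 'force': array([-0.89387544,  0.22413313, -0.68722524]), 'wrist_torque': array([ 0.01262276,  0.03637528, -0.00539252]), 'grip_width': 0.08692582998846721} -0.0187
```

View pics/top0.png

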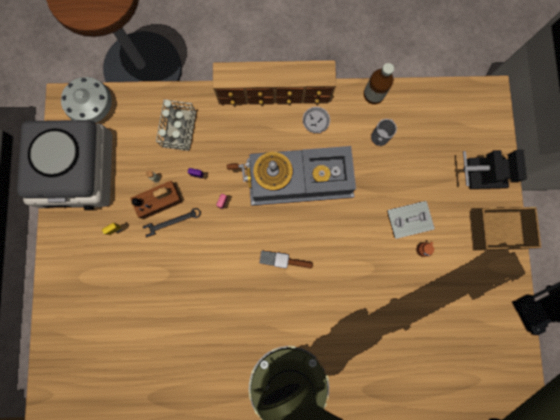

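View pics/scene0.png

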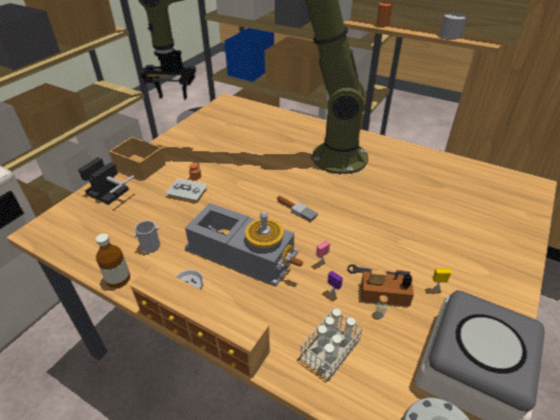

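```bash
python3 - <<'E'
from h import *
a=cv2.imread('pics/top0.png')
f=lambda u0,v0,w,h,k:cv2.resize(a[v0:v0+h,u0:u0+w],None,fx=k,fy=k,interpolation=cv2.INTER_CUBIC)
r1=np.hstack([f(125,165,80,70,5),f(380,190,80,70,5)])
r2=f(235,140,130,66,4)
cv2.imwrite('pics/c1.png',np.vstack([r1,np.pad(r2,((0,0),(0,800-r2.shape[1]),(0,0)))[:250]]))
d=np.load('pics/top0.npz')
P=cloud(d)
def rect(name,u0,v0,u1,v1,z0,z1):
    Q=P[v0:v1,u0:u1].reshape(-1,3); Q=Q[(Q[:,2]>z0)&(Q[:,2]<z1)]
    c=cv2.minAreaRect((Q[:,:2]*1000).astype(np.float32)); print(name,len(Q),np.median(Q[:,2]).round(4),c, Q[:,:2].mean(0).round(4))
rect('case',235,130,365,210,.08,.096)
rect('casetop+foot',240,140,360,206,.004,.096)
rect('cover',385,195,437,240,.012,.026)
rect('handle',385,195,437,240,.034,.06)
rect('blocktop',125,170,190,225,.042,.056)
rect('blockhigh',125,170,190,225,.06,.12)
rect('dr?',125,170,190,225,.085,.098)
E
```

```text
case 2628 0.0885 ((615.5106811523438, -32.206939697265625), (133.06900024414062, 341.7049255371094), 3.279916286468506) [ 0.6113 -0.0636]
casetop+foot 4366 0.0862 ((633.2077026367188, -49.940704345703125), (364.34918212890625, 207.46542358398438), 88.87415313720703) [ 0.6042 -0.0714]
cover 1069 0.0194 ((475.7398681640625, -384.441162109375), (89.72087860107422, 125.67089080810547), 12.36628532409668) [ 0.4747 -0.3829]
handle 50 0.043 ((475.0655212402344, -383.3022155761719), (11.483762741088867, 34.26102066040039), 11.86651611328125) [ 0.4749 -0.3826]
blocktop 771 0.0485 ((583.9235229492188, 365.263671875), (109.55807495117188, 187.6285858154297), 22.845308303833008) [0.5531 0.3805]
blockhigh 274 0.083 ((596.171630859375, 367.5568542480469), (91.52996826171875, 184.03515625), 41.50457000732422) [0.5638 0.3778]
dr? 122 0.0899 ((553.3194580078125, 385.7430419921875), (18.16019630432129, 105.23045349121094), 19.345460891723633) [0.5565 0.3753]
```

View pics/c1.png

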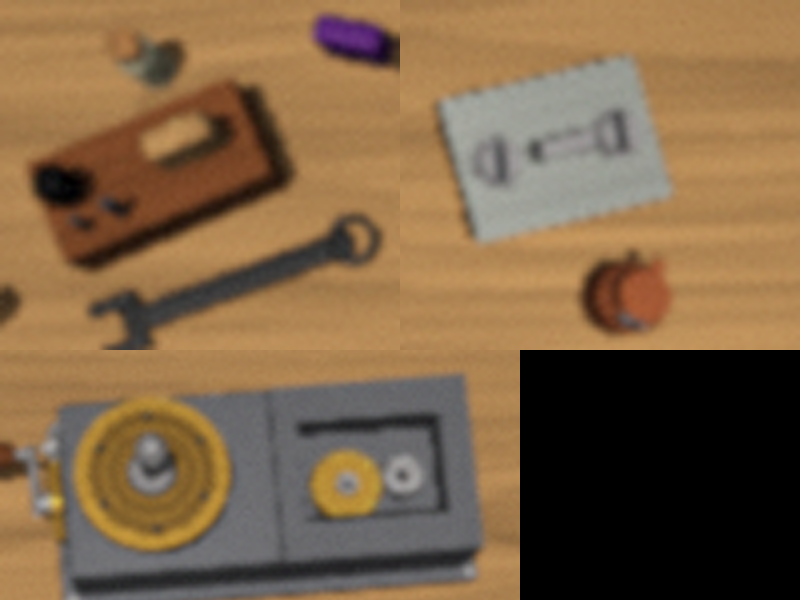

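Pale-handled driver stands in the block at top px (161,193). Purple (196,173), pink (222,201) and yellow (110,228) are the lookalikes, with the wrong colours and not in the block. The cover is at px (411,219) with the oil cup at (426,248) on its -x side, and the case opening is on its right half. I'll move above the cover.

Request:
servo_tool(
  plan=[
    [[0.05,0.289,-0.112,0,-1.388],[0.05,0.289,-0.112,0,-1.388],[0.05,0.289,-0.112,0,-1.388],[0.05,0.289,-0.112,0,-1.388],[0.05,0.289,-0.112,0,-1.388],[0.05,0.289,-0.112,0,-1.388],[0.05,0.289,-0.112,0,-1.388],[0.05,0.289,-0.112,0,-1.388],[0.05,0.289,-0.112,0,-1.388],[0.05,0.289,-0.112,0,-1.388],[0.05,0.289,-0.112,0,-1.388],[0.05,0.289,-0.112,0,-1.388]],
  ],
)

```text
time_s: 1.1
tool_pos: [0.4748, -0.3828, 0.2211]
tool_rot: [-179.9, -0.1, 102.6]
force: [-0.0, 0.3, -0.4]
grip_width: 0.0503
```

```bash
cat >> h.py <<'E'
def rect(P,name,u0,v0,u1,v1,z0,z1):
    Q=P[v0:v1,u0:u1].reshape(-1,3); Q=Q[(Q[:,2]>z0)&(Q[:,2]<z1)]
    if len(Q)<5: print(name,len(Q)); return
    c=cv2.minAreaRect((Q[:,:2]*1000).astype(np.float32)); print(name,len(Q),'z',np.median(Q[:,2]).round(4),np.round(c[0],1),np.round(c[1],1),round(c[2],2))
def state():
    o=readout.get_obs(); print('t',round(o['time_s'],2),'pos',o['tool_pos'].round(4),'rot',o['tool_rot'].round(2),'F',o['force'].round(1),'M',o['wrist_torque'].round(2),'w',round(o['grip_width'],4),'j7',round(o['qpos'][6],1)); return o
def go(x,y,z,yaw):
    """world TCP target -> row numbers"""
    o=readout.get_obs(); M=R.from_euler('xyz',o['tool_rot'],degrees=True).as_matrix()
    d=M.T@(np.array([x,y,z])-o['tool_pos']); dy=(yaw-o['tool_rot'][2]+180)%360-180
    print('row',d.round(4),'turn',round(-np.radians(dy),4))
E
python3 - <<'E'
from h import *
state(); d=shot('wrist','w1'); P=cloud(d)
rect(P,'cover',0,0,560,420,.012,.024); rect(P,'handle',0,0,560,420,.038,.05); rect(P,'heads',0,0,560,420,.0255,.03)
E
```

```text
t 1.1 pos [ 0.4748 -0.3828  0.2211] rot [-1.7994e+02 -1.5000e-01  1.0260e+02] F [-0.   0.3 -0.4] M [-0.04 -0.16  0.01] w 0.0503 j7 44.6
cover 8472 z 0.0199 [ 544.5 -294.2] [401.1 248.6] 25.16
handle 2352 z 0.0432 [ 549.7 -278.4] [417. 221.] 15.71
heads 986 z 0.0274 [ 548.9 -287.1] [408.1 235. ] 20.99
```

View pics/w1.png

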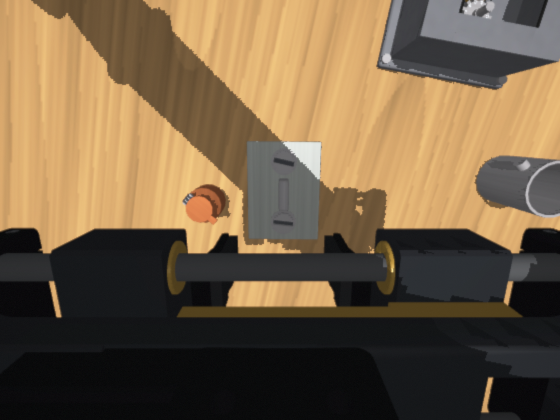

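The wrist view shows the cover at px (247–321, 141–240), handle about (284,195), and slots at (284,161) and (284,222), both tilted a few degrees. The oil cup is left at (205,203) and the case is upper right.

```bash
python3 - <<'E'
from h import *
d=np.load('pics/w1.npz'); P=cloud(d)
rect(P,'cover',240,130,330,250,.012,.024); rect(P,'handle',240,130,330,235,.037,.05); rect(P,'headA',260,140,310,180,.0255,.032);rect(P,'headB',260,205,310,235,.0255,.032)
for p in [(247,142),(321,142),(320,239),(247,240)]: print(world(d,*p,z=.02).round(4))
for p in [(275,157,294,165),(274,221,293,224)]:
    a,b=world(d,*p[:2],z=.025),world(d,*p[2:],z=.025); print('slot',((a+b)/2).round(4),np.degrees(np.arctan2(*(a-b)[1::-1])).round(1))
# case top from top camera, -y half
d=np.load('pics/top0.npz'); P=cloud(d)
rect(P,'case-y',303,140,365,204,.0865,.0925)
rect(P,'casewhole',253,140,365,204,.0865,.0925)
for k in('disc',): rect(P,'disc',245,140,300,195,.115,.13)
rect(P,'drv',148,180,175,206,.08,.1)
E
```

```text
cover 6194 z 0.0199 [ 479.6 -385.9] [ 90.1 123.6] 12.19
handle 309 z 0.0436 [ 479.4 -386. ] [11.9 36.1] 12.88
headA 253 z 0.0273 [ 471.6 -353.1] [33.5 23.8] 89.36
headB 226 z 0.0274 [ 487.2 -423. ] [23.9 25. ] 13.07
[ 0.4242 -0.3362  0.02  ]
[ 0.5108 -0.3169  0.02  ]
[ 0.5401 -0.4362  0.02  ]
[ 0.4479 -0.4581  0.02  ]
slot [ 0.4729 -0.348   0.025 ] 169.9
slot [ 0.4886 -0.4233  0.025 ] -176.8
case-y 1153 z 0.089 [ 620.  -127.2] [130.9 151.6] 3.18
casewhole 1951 z 0.0889 [616.  -55.5] [130.9 295.3] 3.18
disc 1062 z 0.1221 [611.8  32.3] [107.  108.3] 88.65
drv 95 z 0.0899 [564.2 354.9] [18.2 39.9] 22.22
```

Request:
servo_tool(
  plan=[
    [[0.05,-0.0027,0.002,0.04,0.003],[0.05,-0.0027,0.002,0.08,0.003],[0.05,-0.0027,0.002,0.12,0.003],[0.05,-0.0027,0.002,0.15,0.003],[0.05,-0.0027,0.002,0.175,0.003],[0.05,-0.0027,0.002,0.19,0.003],[0.05,-0.0027,0.002,0.195,0.003],[0.05,-0.0027,0.002,0.195,0.003]],
  ],
)

```text
time_s: 1.82
tool_pos: [0.4759, -0.3841, 0.0245]
tool_rot: [-179.8, -0.3, 102.0]
force: [0.3, -1.0, 0.6]
grip_width: 0.0499
```

```bash
python3 - <<'E'
from h import *
state(); d=shot('wrist','w2'); P=cloud(d); print(np.linalg.inv(d['camera_from_world']).round(3).tolist())
E
```

```text
t 1.82 pos [ 0.4759 -0.3841  0.0245] rot [-179.84   -0.3   102.02] F [ 0.3 -1.   0.6] M [-0.05 -0.09  0.05] w 0.0499 j7 40.7
[[0.978, -0.202, -0.047, 0.464], [0.207, 0.95, 0.233, -0.321], [-0.002, -0.238, 0.971, 0.187], [0.0, 0.0, 0.0, 1.0]]
```

View pics/w2.png

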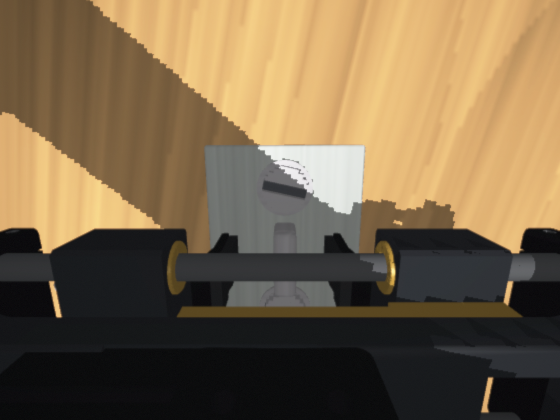

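Near view: the handle bar at (285,225–290) is centred between the fingers, and the +y screw head is at (285,187). I'll close the jaws.

Request:
servo_tool(
  plan=[
    [[0.0,0,0,0.001,0],[0.0,0,0,0.001,0],[0.0,0,0,0.001,0],[0.0,0,0,0.001,0],[0.0,0,0,0.001,0],[0.0,0,0,0.001,0],[0.0,0,0,0.001,0],[0.0,0,0,0.001,0]],
  ],
  force=40,
)

```text
time_s: 2.53
tool_pos: [0.4773, -0.3848, 0.0254]
tool_rot: [-180.0, -0.2, 102.1]
force: [1.0, -0.5, 0.7]
grip_width: 0.0113
```

```bash
python3 - <<'E'
from h import *
o=state(); d=shot('wrist','w3'); P=cloud(d)
a,b=world(d,206,145,.02),world(d,364,145,.02)
rect(P,'upper cover',190,135,380,225,.015,.024); rect(P,'headA',240,140,330,215,.0258,.031)
M=R.from_euler('xyz',o['tool_rot'],degrees=True).as_matrix()
Q=P[135:228,190:380].reshape(-1,3); Q=Q[(Q[:,2]>.015)&(Q[:,2]<.05)]; T=(Q-o['tool_pos'])@M
pl=T[Q[:,2]<.024]; h=T[Q[:,2]>.038]; hd=T[(Q[:,2]>.0255)&(Q[:,2]<.031)]
for n,x in(('plate',pl),('bar',h),('head',hd)): print(n,len(x),'x',np.percentile(x[:,0],[1,99]).round(4),'y',np.percentile(x[:,1],[1,50,99]).round(4))
E
```

```text
t 2.53 pos [ 0.4773 -0.3848  0.0254] rot [-1.7997e+02 -1.5000e-01  1.0205e+02] F [ 1.  -0.5  0.7] M [ 0.02 -0.24 -0.06] w 0.0113 j7 40.7
upper cover 11456 z 0.0199 [ 470.6 -348.9] [90.2 47.3] 11.99
headA 1170 z 0.0274 [ 470.6 -349.1] [25.2 24.2] 88.78
plate 11841 x [0.0118 0.0601] y [-0.0429  0.0013  0.0447]Traceback (most recent call last):
  File "<stdin>", line 8, in <module>
    return _quantile_unchecked(
        a, q, axis, out, overwrite_input, method, keepdims, weights)
    return _ureduce(a,
                    func=_quantile_ureduce_func,
    ...<5 lines>...
                    overwrite_input=overwrite_input,
                    method=method)
    r = func(a, **kwargs)
    result = _quantile(arr,
                       quantiles=q,
    ...<2 lines>...
                       out=out,
                       weights=wgt)
    slices_having_nans = np.isnan(arr[-1, ...])
                                  ~~~^^^^^^^^^
IndexError: index -1 is out of bounds for axis 0 with size 0
```

Request:
servo_tool(
  plan=[
    [[0.0,0,0,-0.04,0],[0.0,0,0,-0.08,0],[0.0,0.01,0.02,-0.11,0.05],[0.0,0.03,0.05,-0.14,0.1],[0.0,0.05,0.08,-0.17,0.154],[0.0,0.07,0.11,-0.2,0.154],[0.0,0.092,0.14,-0.23,0.154],[0.0,0.092,0.166,-0.26,0.154],[0.0,0.092,0.166,-0.275,0.154],[0.0,0.092,0.166,-0.275,0.154],[0.0,0.092,0.166,-0.275,0.154]],
  ],
)

```text
time_s: 3.5
tool_pos: [0.6217, -0.26, 0.3011]
tool_rot: [180.0, -0.1, 93.3]
force: [-0.3, -1.2, -4.1]
grip_width: 0.0114
```

```bash
python3 - <<'E'
from h import *
o=state(); d=shot('wrist','w4')
E
```

```text
t 3.5 pos [ 0.6217 -0.26    0.3011] rot [ 1.7999e+02 -1.2000e-01  9.3340e+01] F [-0.3 -1.2 -4.1] M [-0.09 -0.03 -0.01] w 0.0114 j7 17.8
```

View pics/w4.png

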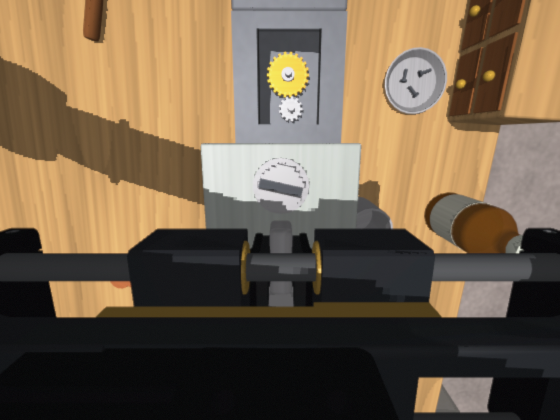

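Cover held level, its front edge at v=144. The opening is visible at px (258–320, 29–125), straight ahead.

```bash
python3 - <<'E'
from h import *
d=np.load('pics/w4.npz'); o=readout.get_obs(); P=cloud(d)
M=R.from_euler('xyz',o['tool_rot'],degrees=True).as_matrix(); f=lambda p:((p-o['tool_pos'])@M*1000).round(1)
Q=P[:145,225:355].reshape(-1,3); Q=Q[(Q[:,2]>.085)&(Q[:,2]<.095)]; T=f(Q)
print('z',np.median(Q[:,2]))
for a,b in((10,30),(60,80),(100,120),(140,160),(165,180)):
    s=T[(T[:,0]>a)&(T[:,0]<b),1]; n=s[s<0].max() if (s<0).any() else 0; 
    print(a,'y out',s.min(),s.max(),'in',s[s<0].max(),s[s>0].min(),len(s))
for a,b in((-20,0),(0,20)):
    s=np.sort(T[(T[:,1]>a)&(T[:,1]<b),0]); i=np.argmax(np.diff(s)); print('x gap',s[i],s[i+1],'min',s[0],'max',s[-1])
for p in[(257.5,28.5),(320.5,28.5),(319.5,125.5),(257,125.5)]: print('open',f(world(d,*p,z=.09)))
Q=P[135:225,190:370].reshape(-1,3); Q=Q[(Q[:,2]>.285)&(Q[:,2]<.302)]; T=f(Q); print('plate',np.median(Q[:,2]),T[:,:2].min(0),T[:,:2].max(0))
Q=P[135:225,190:370].reshape(-1,3); c=cv2.minAreaRect(f(Q[(Q[:,2]>.285)&(Q[:,2]<.32)])[:,:2].astype(np.float32)); print(c)
E
```

```text
z 0.08978860295960994Traceback (most recent call last):
  File "<stdin>", line 8, in <module>
    return umr_minimum(a, axis, None, out, keepdims, initial, where)
ValueError: zero-size array to reduction operation minimum which has no identity
```

```bash
python3 - <<'E'
from h import *
d=np.load('pics/w4.npz'); o=readout.get_obs(); P=cloud(d)
M=R.from_euler('xyz',o['tool_rot'],degrees=True).as_matrix(); f=lambda p:((p-o['tool_pos'])@M*1000).round(1)
Q=P[:145,225:355].reshape(-1,3); Q=Q[(Q[:,2]>.085)&(Q[:,2]<.095)]; T=f(Q)
print(T[:,:2].min(0),T[:,:2].max(0))
for a in range(50,205,15):
    s=np.sort(T[(T[:,0]>a)&(T[:,0]<a+15),1])
    if len(s): i=np.argmax(np.diff(s)); print(a,'y out',s[0],s[-1],'in',s[i],s[i+1])
for a,b in((-25,-10),(10,25)):
    s=np.sort(T[(T[:,1]>a)&(T[:,1]<b),0]); i=np.argmax(np.diff(s)); print('x gap',s[i],s[i+1])
for p in[(257.5,28.5),(320.5,28.5),(319.5,125.5),(257,125.5)]: print('open',f(world(d,*p,z=.09)))
Q=P[135:225,190:370].reshape(-1,3)
for n,lo,hi in(('plate',.285,.2985),('head',.2985,.31)):
    q=Q[(Q[:,2]>lo)&(Q[:,2]<hi)]
    if len(q): T=f(q); print(n,np.median(q[:,2]),T[:,:2].min(0),T[:,:2].max(0), cv2.minAreaRect(T[:,:2].astype(np.float32)))
E
```

```text
[ 56.9 -52.3] [211.1  78.2]
50 y out -52.3 77.2 in 3.1 4.4
65 y out -52.1 77.9 in 3.1 4.4
80 y out -52.2 77.8 in -21.9 47.5
95 y out -52.1 77.8 in -21.7 47.1
110 y out -51.8 78.1 in -21.5 47.6
125 y out -52.1 78.0 in -21.3 47.2
140 y out -51.9 77.7 in -22.1 47.2
155 y out -52.2 78.2 in -21.8 47.5
170 y out -51.5 78.2 in 4.2 5.4
185 y out -52.1 78.0 in 8.7 9.8
200 y out -52.0 77.2 in -6.9 -5.8
x gap 56.9 58.1
x gap 78.3 182.0
open [181.9 -22.3 209.7]
open [182.   48.8 209.4]
open [ 76.5  51.1 209.1]
open [ 76.5 -24.8 209.4]
plate 0.2954843618066132 [ 14.1 -42.5] [61.4 47.8] ((37.75, 2.6500015258789062), (90.30000305175781, 47.30000305175781), 90.0)
head 0.3028223171459875 [ 16.9 -10.8] [52.3 16.7] ((34.27330017089844, 4.263303756713867), (26.220144271850586, 34.952972412109375), 66.98243713378906)
```

Request:
servo_tool(
  plan=[
    [[0.0,0.04,0.003,0.0,0],[0.0,0.08,0.006,0.0,0],[0.0,0.115,0.01,0.02,0],[0.0,0.131,0.0106,0.05,0],[0.0,0.1314,0.0106,0.09,0],[0.0,0.1314,0.0106,0.125,0],[0.0,0.1314,0.0106,0.155,0],[0.0,0.1314,0.0106,0.17,0],[0.0,0.1314,0.0106,0.17,0],[0.0,0.1314,0.0106,0.17,0]],
  ],
)

```text
time_s: 4.38
tool_pos: [0.6199, -0.1302, 0.1268]
tool_rot: [-179.5, -0.2, 93.1]
force: [0.1, -0.4, -2.0]
grip_width: 0.0113
```

```bash
python3 - <<'E'
from h import *
o=state(); d=shot('wrist','w5'); P=cloud(d)
M=R.from_euler('xyz',o['tool_rot'],degrees=True).as_matrix(); f=lambda p:((p-o['tool_pos'])@M*1000).round(1)
Q=P[:235].reshape(-1,3)
for n,lo,hi in(('case',.085,.0965),('plate',.118,.129)):
    T=f(Q[(Q[:,2]>lo)&(Q[:,2]<hi)]); T=T[(abs(T[:,1])<90)&(T[:,0]>-20)&(T[:,0]<200)]; print(n,T.min(0),T.max(0))
    for a in range(0,130,10):
        s=T[(T[:,0]>a)&(T[:,0]<a+10),1]
        if len(s)>20: print('  ',a,s.min(),s.max(),(s.min()+s.max())/2)
E
```

```text
t 4.38 pos [ 0.6199 -0.1302  0.1268] rot [-179.49   -0.2    93.11] F [ 0.1 -0.4 -2. ] M [-0.03 -0.15 -0.03] w 0.0113 j7 4.6
case [  0.3 -60.4  34.3] [143.3  70.4  42.5]
   0 -60.4 70.2 4.900000000000002
   10 -60.3 69.8 4.75
   20 -60.2 70.2 5.0
   30 -60.3 70.4 5.050000000000004
   40 -60.4 70.0 4.800000000000001
   50 -60.1 70.1 4.9999999999999964
   60 -60.2 70.1 4.949999999999996
   70 -59.7 69.6 4.949999999999996
   80 -59.9 69.7 4.900000000000002
   90 -60.2 69.8 4.799999999999997
   100 -60.2 70.0 4.899999999999999
   110 -60.1 69.6 4.7499999999999964
   120 -60.0 70.0 5.0
plate [  7.  -44.   -2.2] [129.8  49.9   9.5]
   0 -18.2 20.7 1.25
   10 -44.0 46.1 1.0500000000000007
   20 -43.8 46.4 1.3000000000000007
   30 -43.8 46.1 1.1500000000000021
   40 -43.6 46.3 1.3499999999999979
   50 -44.0 46.0 1.0
   60 -42.6 45.0 1.1999999999999993
   100 -17.0 25.6 4.300000000000001
   110 -31.8 41.1 4.65
   120 -40.5 49.9 4.699999999999999
```

View pics/w5.png

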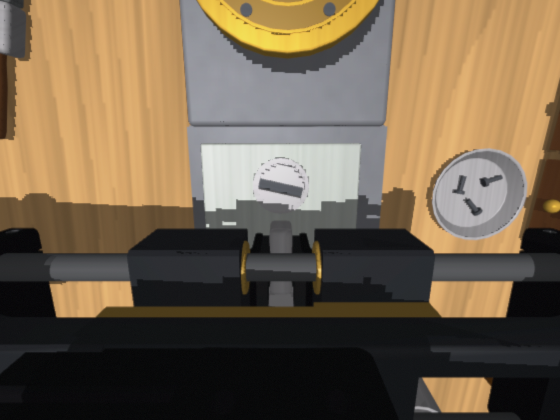

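```bash
python3 - <<'E'
from h import *
o=state(); d=np.load('pics/w5.npz'); P=cloud(d)
M=R.from_euler('xyz',o['tool_rot'],degrees=True).as_matrix(); f=lambda p:((p-o['tool_pos'])@M*1000).round(1)
Q=P[:120].reshape(-1,3); T=f(Q[(Q[:,2]>.1185)&(Q[:,2]<.1265)]); T=T[(T[:,0]>80)&(abs(T[:,1])<60)]
from scipy.optimize import least_squares
E=[]
for a in range(-30,40,5):
    s=T[(T[:,1]>a)&(T[:,1]<a+5)]
    if len(s): E.append(s[s[:,0].argmin(),:2])
E=np.array(E); r=least_squares(lambda p:np.hypot(*(E-p).T)-55,[160,5]); print('disc centre',r.x,'res',r.fun.round(1),'seat x',r.x[0]-160)
Q=P[120:225,190:370].reshape(-1,3); T=f(Q[(Q[:,2]>.118)&(Q[:,2]<.1245)]); print('plate edge',np.percentile(T[:,0],[99,99.9]))
E
```

```text
t 4.43 pos [ 0.6217 -0.13    0.1289] rot [-1.7972e+02 -1.6000e-01  9.3130e+01] F [ 0.6 -0.3 -2.2] M [ 0.03 -0.18 -0.04] w 0.0113 j7 4.6
disc centre [160.34096706   2.74045704] res [-0.4  0.2 -0.2  0.3 -0.1  0.   0.2  0.  -0.   0.2 -0.1  0.1 -0.2 -0.1] seat x 0.3409670596615513
plate edge [60.2 60.3]
```

Request:
servo_tool(
  plan=[
    [[0.0,0.0018,0.0022,0.004,0],[0.0,0.0018,0.0022,0.009,0],[0.0,0.0018,0.0022,0.009,0],[0.0,0.0018,0.0022,0.009,0],[0.0,0.0018,0.0022,0.009,0],[0.0,0.0018,0.0022,0.009,0]],
  ],
)

```text
time_s: 4.93
tool_pos: [0.624, -0.1281, 0.1204]
tool_rot: [-179.8, -0.1, 93.1]
force: [0.2, -0.1, -2.7]
grip_width: 0.0117
```

```bash
cat >> h.py <<'E'
def rel(f):
    d=shot('wrist',f); o=state(); P=cloud(d)
    M=R.from_euler('xyz',o['tool_rot'],degrees=True).as_matrix(); g=lambda p:((p-o['tool_pos'])@M*1000)
    zc=o['tool_pos'][2]-.0094+.004
    Q=P[:228].reshape(-1,3)
    T=g(Q[(Q[:,2]>.085)&(Q[:,2]<.0945)]); T=T[(T[:,0]>66)&(T[:,0]<150)&(abs(T[:,1])<90)]; c=(T[:,1].min()+T[:,1].max())/2
    T=g(Q[abs(Q[:,2]-zc)<.0035]); T=T[(T[:,0]>10)&(T[:,0]<64)&(abs(T[:,1])<52)]; p=(T[:,1].min()+T[:,1].max())/2; px=np.percentile(T[:,0],99.9)-62
    T=g(Q[(Q[:,2]>.1185)&(Q[:,2]<.1265)]); T=T[(T[:,0]>80)&(abs(T[:,1])<60)]; E=[]
    for a in range(-30,40,5):
        s=T[(T[:,1]>a)&(T[:,1]<a+5)]
        if len(s): E.append(s[s[:,0].argmin(),:2])
    E=np.array(E); from scipy.optimize import least_squares
    r=least_squares(lambda q:np.hypot(*(E-q).T)-55,[160,5])
    print('need tool dx %.1f dy %.1f (disc dy %.1f)'%(r.x[0]-160-px,c-p,r.x[1]-p), 'plate',px.round(1),p.round(1))
E
python3 -c "
from h import *
rel('w6')"
```

```text
t 4.98 pos [ 0.6239 -0.1281  0.1203] rot [-1.7975e+02 -1.4000e-01  9.3140e+01] F [-1.5 -0.1 -2.9] M [ 0.04 -0.12 -0.05] w 0.0113 j7 4.2
need tool dx 0.2 dy -0.6 (disc dy -0.7) plate -1.7 1.1
```

Request:
servo_tool(
  plan=[
    [[0.0,0.0002,-0.0004,0.004,0],[0.0,0.0002,-0.0004,0.008,0],[0.0,0.0002,-0.0004,0.012,0],[0.0,0.0002,-0.0004,0.016,0],[0.0,0.0002,-0.0004,0.019,0],[0.0,0.0002,-0.0004,0.021,0],[0.0,0.0002,-0.0004,0.022,0],[0.0,0.0002,-0.0004,0.022,0]],
  ],
)

```text
time_s: 5.65
tool_pos: [0.6232, -0.1279, 0.0994]
tool_rot: [-179.7, -0.1, 93.1]
force: [-4.5, 1.0, 4.0]
grip_width: 0.0113
```

```bash
python3 -c "
from h import *
rel('w7')"
```

```text
t 5.7 pos [ 0.6232 -0.1279  0.0994] rot [-1.7972e+02 -1.2000e-01  9.3130e+01] F [-5.   0.8  5.2] M [0.14 0.86 0.03] w 0.0111 j7 3.7
need tool dx -3.2 dy 1.3 (disc dy 1.2) plate 1.5 -0.0
```

Request:
servo_tool(
  plan=[
    [[0.04,0,0,0,0],[0.04,0,0,0,0],[0.04,0,0,0,0],[0.04,0,0,-0.03,0],[0.04,0,0,-0.07,0],[0.04,-0.03,0,-0.1,0],[0.04,-0.07,0,-0.12,0],[0.04,-0.1,0,-0.13,0],[0.04,-0.1,0,-0.13,0],[0.04,-0.1,0,-0.13,0]],
  ],
)

```text
time_s: 6.53
tool_pos: [0.6293, -0.2317, 0.2297]
tool_rot: [-179.8, -0.0, 92.8]
force: [0.2, 1.1, -0.6]
grip_width: 0.0399
```

```bash
python3 - <<'E'
from h import *
o=state(); d=shot('wrist','w8'); P=cloud(d); crop('w8',200,0,380,230,3,'w8c')
rect(P,'plate',200,0,380,230,.0925,.097);rect(P,'case',200,0,380,230,.086,.0915);rect(P,'bar',200,0,380,230,.112,.123)
E
```

```text
t 6.53 pos [ 0.6293 -0.2317  0.2297] rot [-1.7981e+02 -4.0000e-02  9.2820e+01] F [ 0.2  1.1 -0.6] M [ 0.02 -0.12  0.03] w 0.0399 j7 14.0
plate 11084 z 0.0939 [ 624.9 -133.1] [ 89.8 130.9] 2.95
case 10237 z 0.0897 [ 624.5 -126.7] [130.5 156. ] 3.01
bar 593 z 0.1175 [ 624.3 -129.3] [11.5 36.1] 3.02
```

View pics/w8c.png

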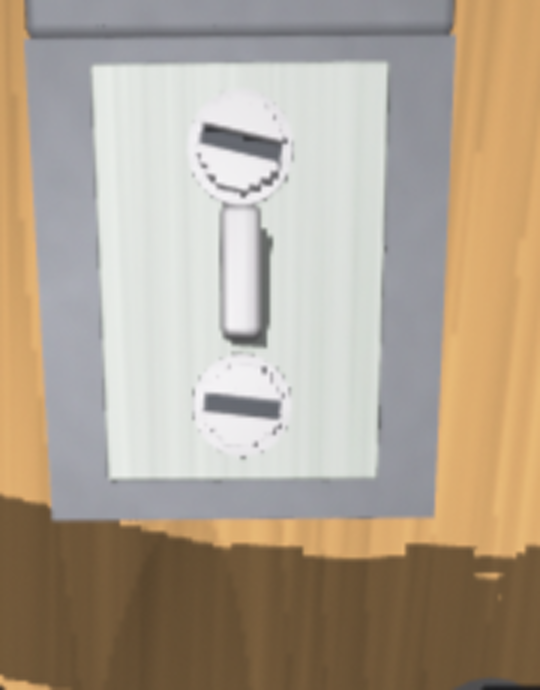

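The cover sits flush: plate top z reads 0.094 and its yaw matches the case at 3°. In the crop, slot A (240,143) is tilted about 12° clockwise and slot B (242,406) about 6°. Next, the driver.

Request:
servo_tool(
  plan=[
    [[0.04,0.02,0,-0.03,0],[0.04,0.53,-0.013,-0.03,-0.339],[0.04,0.53,-0.013,-0.03,-0.339],[0.04,0.53,-0.013,-0.03,-0.339],[0.04,0.53,-0.013,-0.03,-0.339],[0.04,0.53,-0.013,-0.03,-0.339],[0.04,0.53,-0.013,-0.03,-0.339],[0.04,0.53,-0.013,-0.03,-0.339],[0.04,0.53,-0.013,-0.03,-0.339],[0.04,0.53,-0.013,-0.03,-0.339],[0.04,0.53,-0.013,-0.03,-0.339],[0.04,0.53,-0.013,-0.03,-0.339]],
  ],
)

```text
time_s: 7.58
tool_pos: [0.5904, 0.2521, 0.2597]
tool_rot: [-179.8, -0.3, 112.6]
force: [0.9, 0.6, 0.3]
grip_width: 0.0402
```

```bash
python3 -c "
from h import *
state(); go(.590,.297,.24,112.2)"
```

```text
t 7.58 pos [0.5904 0.2521 0.2597] rot [-179.77   -0.27  112.64] F [0.9 0.6 0.3] M [ 0.03 -0.2  -0.03] w 0.0402 j7 -12.4
row [0.0415 0.017  0.0199] turn 0.0077
```

Request:
servo_tool(
  plan=[
    [[0.04,0.0415,0.017,0.02,0.008],[0.04,0.0415,0.017,0.02,0.008],[0.04,0.0415,0.017,0.02,0.008],[0.04,0.0415,0.017,0.02,0.008]],
  ],
)

```text
time_s: 7.92
tool_pos: [0.5884, 0.2984, 0.2388]
tool_rot: [-179.6, -0.3, 112.4]
force: [0.3, -1.5, -0.3]
grip_width: 0.0396
```

```bash
python3 - <<'E'
from h import *
o=state(); d=shot('wrist','w9'); P=cloud(d); crop('w9',160,0,420,230,3,'w9c')
M=R.from_euler('xyz',o['tool_rot'],degrees=True).as_matrix(); f=lambda p:((p-o['tool_pos'])@M*1000).round(1)
Q=P[:228].reshape(-1,3)
for lo,hi in((.046,.053),(.086,.096)):
    q=Q[(Q[:,2]>lo)&(Q[:,2]<hi)]; T=f(q); n=T[(T[:,0]>20)&(T[:,0]<190)&(abs(T[:,1])<70)]
    print(len(n),n.min(0),n.max(0))
    if hi>.09:
        k=n[(n[:,0]<100)&(abs(n[:,1])<40)]; print('drv tool',cv2.minAreaRect(k[:,:2].astype(np.float32)),len(k))
        kw=q[[True]*len(q)]
    else: print(cv2.minAreaRect(n[:,:2].astype(np.float32)))
E
```

```text
t 7.92 pos [0.5884 0.2984 0.2388] rot [-179.65   -0.26  112.41] F [ 0.3 -1.5 -0.3] M [-0.03 -0.13 -0.03] w 0.0396 j7 -17.3
5462 [ 23.6 -28.3 185.8] [153.4  69.8 192.8]
((88.42342376708984, 20.83568000793457), (97.81329345703125, 129.77198791503906), 89.64368438720703)
1055 [ 38.7  -4.9 144.6] [143.9  18.1 153.3]
drv tool ((58.30000305175781, 3.999999523162842), (39.20000076293945, 17.799999237060547), 0.0) 694
```

View pics/w9c.png

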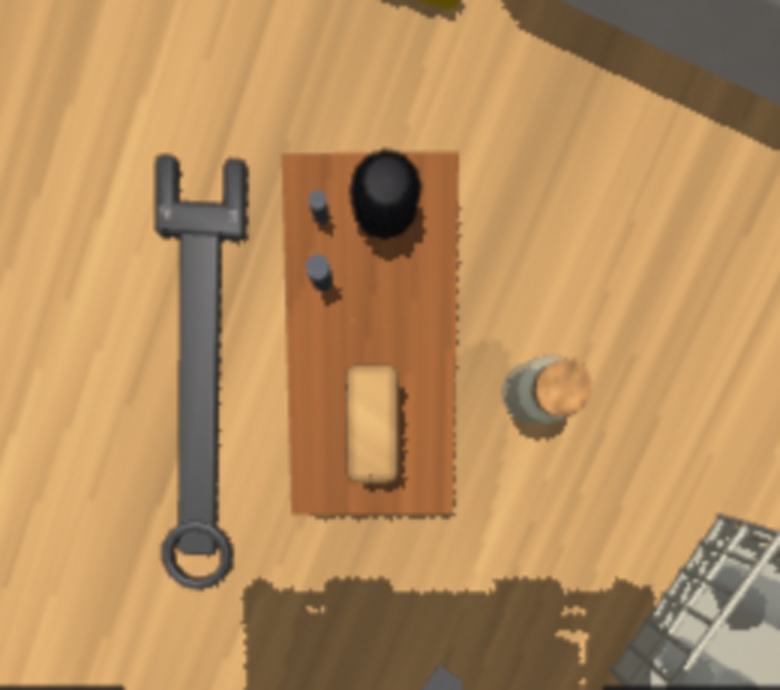

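Driver confirmed: the only pale wooden handle, in the block, at crop (373,425). The vial is at (550,390), and the wrench is on the left. Descending with the jaws at 40 mm to clear the vial.

Request:
servo_tool(
  plan=[
    [[0.04,0.03,0.001,0.02,0],[0.04,0.058,0.0022,0.05,0],[0.04,0.0583,0.0022,0.085,0],[0.04,0.0583,0.0022,0.12,0],[0.04,0.0583,0.0022,0.15,0],[0.04,0.0583,0.0022,0.17,0],[0.04,0.0583,0.0022,0.183,0],[0.04,0.0583,0.0022,0.183,0],[0.04,0.0583,0.0022,0.183,0]],
  ],
)

```text
time_s: 8.72
tool_pos: [0.5695, 0.3506, 0.0572]
tool_rot: [-179.7, -0.2, 112.1]
force: [0.4, -0.4, 0.7]
grip_width: 0.04
```

```bash
python3 - <<'E'
from h import *
o=state(); d=shot('wrist','w10'); P=cloud(d)
M=R.from_euler('xyz',o['tool_rot'],degrees=True).as_matrix(); f=lambda p:((p-o['tool_pos'])@M*1000).round(1)
T=f(P[:235,200:370].reshape(-1,3)); 
for lo,hi in((-40,-30),(1,12)):
    k=T[(T[:,2]>lo)&(T[:,2]<hi)&(abs(T[:,1])<45)&(T[:,0]<110)]; print(len(k), k[:,:2].min(0),k[:,:2].max(0)) if len(k) else 0
E
```

```text
t 8.72 pos [0.5695 0.3506 0.0572] rot [-179.73   -0.19  112.11] F [ 0.4 -0.4  0.7] M [ 0.08 -0.17  0.  ] w 0.04 j7 -26.5
2015 [19.3 -8.8] [89.4 14. ]
14998 [  5.7 -32.7] [98.7 32.5]
```

Request:
servo_tool(
  plan=[
    [[0.04,0.003,0,0,0],[0.04,0.003,0,0,0],[0.04,0.003,0,0,0],[0.0,0.003,0,0,0],[0.0,0.003,0,0,0],[0.0,0.003,0,0,0],[0.0,0.003,0,0,0],[0.0,0.003,0,0,0],[0.0,0.003,0,0,0]],
  ],
  force=55,
)

```text
time_s: 9.52
tool_pos: [0.5688, 0.3542, 0.0582]
tool_rot: [-179.8, -0.2, 112.1]
force: [-0.9, -0.7, 0.4]
grip_width: 0.0173
```

```bash
python3 - <<'E'
from h import *
o=state(); d=shot('wrist','w11'); P=cloud(d)
M=R.from_euler('xyz',o['tool_rot'],degrees=True).as_matrix(); f=lambda p:((p-o['tool_pos'])@M*1000).round(1)
T=f(P[:240,200:370].reshape(-1,3)) 
k=T[(T[:,2]>-40)&(T[:,2]<-30)&(abs(T[:,1])<14)&(T[:,0]<40)]; print(len(k), k.min(0),k.max(0))
k=T[(T[:,2]>2)&(T[:,2]<12)&(abs(T[:,1])<45)&(T[:,0]<110)]; print('block',np.percentile(k[:,:2],[.1,99.9],axis=0))
E
```

```text
t 9.52 pos [0.5688 0.3542 0.0582] rot [-179.84   -0.22  112.14] F [-0.9 -0.7  0.4] M [-0.04 -0.03  0.03] w 0.0173 j7 -26.8
199 [ 16.8  -7.5 -33.8] [ 20.2   9.  -30.1]
block [[  2.8    -33.    ]
 [ 94.7716  31.3   ]]
```

Request:
servo_tool(
  plan=[
    [[0.0,0,0,-0.03,0],[0.0,0,0,-0.07,0],[0.0,0,0,-0.11,0],[0.0,-0.02,-0.005,-0.145,0],[0.0,-0.05,-0.014,-0.175,-0.1],[0.0,-0.085,-0.023,-0.2,-0.2],[0.0,-0.12,-0.033,-0.212,-0.3],[0.0,-0.16,-0.044,-0.212,-0.4],[0.0,-0.2,-0.055,-0.212,-0.5],[0.0,-0.24,-0.066,-0.212,-0.6],[0.0,-0.28,-0.077,-0.212,-0.7],[0.0,-0.32,-0.088,-0.212,-0.8]],
  ],
)

```text
time_s: 10.57
tool_pos: [0.6084, 0.022, 0.2693]
tool_rot: [180.0, -0.3, 158.3]
force: [0.2, -1.1, -1.0]
grip_width: 0.0178
```

```bash
python3 -c "
from h import *
state(); go(.6212,-.0915,.20,171)"
```

```text
t 10.57 pos [0.6084 0.022  0.2693] rot [179.98  -0.25 158.26] F [ 0.2 -1.1 -1. ] M [ 0.06 -0.25  0.02] w 0.0178 j7 54.9
row [-0.0542 -0.1008  0.069 ] turn -0.2224
```

Request:
servo_tool(
  plan=[
    [[0.0,-0.018,-0.034,0,-0.1],[0.0,-0.036,-0.067,0,-0.2],[0.0,-0.0542,-0.1008,0.01,-0.222],[0.0,-0.0542,-0.1008,0.045,-0.222],[0.0,-0.0542,-0.1008,0.075,-0.222],[0.0,-0.0542,-0.1008,0.095,-0.222],[0.0,-0.0542,-0.1008,0.105,-0.222],[0.0,-0.0542,-0.1008,0.105,-0.222],[0.0,-0.0542,-0.1008,0.105,-0.222]],
  ],
)

```text
time_s: 11.32
tool_pos: [0.6213, -0.0912, 0.1644]
tool_rot: [179.9, -0.2, 171.0]
force: [1.1, 0.2, -0.4]
grip_width: 0.0174
```

```bash
python3 - <<'E'
from h import *
state(); go(.6212,-.0915,.152,171)
d=shot('wrist','w12'); e=shot('top','t12')
a=cv2.resize(cv2.imread('pics/w12.png')[0:260,140:420],None,fx=1.6,fy=1.6); b=cv2.resize(cv2.imread('pics/t12.png')[135:215,275:365],None,fx=4,fy=4,interpolation=cv2.INTER_CUBIC)
h=max(a.shape[0],b.shape[0]); p=lambda x:np.pad(x,((0,h-x.shape[0]),(0,0),(0,0)))
cv2.imwrite('pics/m12.png',np.hstack([p(a),p(b)])[:600,:810][:, :800]); print(a.shape,b.shape)
E
```

```text
t 11.32 pos [ 0.6213 -0.0912  0.1644] rot [179.91  -0.23 171.  ] F [ 1.1  0.2 -0.4] M [ 0.08 -0.17  0.04] w 0.0174 j7 75.5
row [-0.     -0.0003  0.0124] turn 0.0
(416, 448, 3) (320, 360, 3)
```

View pics/m12.png

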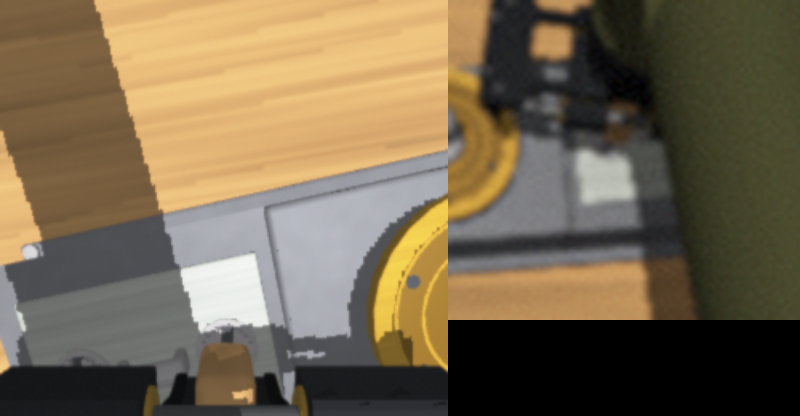

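Wrist picture: the visible slot end (228,337) lines up with the driver handle (226,370). Lowering onto the slot.

Request:
servo_tool(
  plan=[
    [[0.0,0,-0.0003,0.005,0],[0.0,0,-0.0003,0.01,0],[0.0,0,-0.0003,0.014,0],[0.0,0,-0.0003,0.017,0],[0.0,0,-0.0003,0.0195,0],[0.0,0,-0.0003,0.0195,0],[0.0,0,-0.0003,0.0195,0]],
  ],
)

```text
time_s: 12.0
tool_pos: [0.6221, -0.0914, 0.1462]
tool_rot: [179.9, -0.1, 171.0]
force: [0.4, 0.5, -1.3]
grip_width: 0.0173
```

```bash
python3 -c "
from h import *
state()
d=shot('wrist','w13'); P=cloud(d); o=readout.get_obs()
M=R.from_euler('xyz',o['tool_rot'],degrees=True).as_matrix(); T=(P[150:240,200:360].reshape(-1,3)-o['tool_pos'])@M*1000
k=T[(T[:,2]<-25)&(T[:,2]>-45)&(T[:,0]<45)&(abs(T[:,1])<16)]; print('handle top',k.min(0).round(1),k.max(0).round(1),np.percentile(k[:,2],5))
"
```

```text
t 12.0 pos [ 0.6221 -0.0914  0.1462] rot [ 1.7992e+02 -1.0000e-01  1.7100e+02] F [ 0.4  0.5 -1.3] M [ 0.08 -0.16  0.02] w 0.0173 j7 75.1
handle top [ 16.3  -9.7 -33.8] [ 20.4   7.9 -25. ] -33.04058669986368
```

Request:
servo_tool(
  plan=[
    [[0.0,0,0,0.001,0.1],[0.0,0,0,0.001,0.2],[0.0,0,0,0.001,0.3],[0.0,0,0,0.001,0.4],[0.0,0,0,0.001,0.5],[0.0,0,0,0.001,0.6],[0.0,0,0,0.001,0.7],[0.0,0,0,0.001,0.8],[0.0,0,0,0.001,0.9],[0.0,0,0,0.001,1.0],[0.0,0,0,0.001,1.1],[0.0,0,0,0.001,1.2]],
  ],
)

```text
time_s: 13.05
tool_pos: [0.6224, -0.0918, 0.1456]
tool_rot: [-180.0, -0.1, 102.0]
force: [-0.4, -0.3, -2.1]
grip_width: 0.0176
```

```bash
python3 -c "
from h import *
state()"
```

```text
t 13.05 pos [ 0.6224 -0.0918  0.1456] rot [-1.7998e+02 -6.0000e-02  1.0198e+02] F [-0.4 -0.3 -2.1] M [-0.21 -0.19  0.07] w 0.0176 j7 9.8
```

Request:
servo_tool(
  plan=[
    [[0.0,0,0,0.0005,0.08],[0.0,0,0,0.0005,0.16],[0.0,0,0,0.0005,0.22],[0.0,0,0,0.0005,0.27],[0.0,0,0,0.0005,0.32],[0.0,0,0,0.0005,0.32]],
  ],
)

```text
time_s: 13.55
tool_pos: [0.6221, -0.0919, 0.1455]
tool_rot: [-179.9, -0.0, 83.6]
force: [-1.1, -0.5, 1.3]
grip_width: 0.0173
```

```bash
python3 -c "
from h import *
state()"
```

```text
t 13.55 pos [ 0.6221 -0.0919  0.1455] rot [-1.7994e+02 -2.0000e-02  8.3590e+01] F [-1.1 -0.5  1.3] M [-0.09  0.35  0.16] w 0.0173 j7 -7.8
```

Request:
servo_tool(
  plan=[
    [[0.0,0,0,0,0.05],[0.0,0,0,0,0.1],[0.0,0,0,0,0.15],[0.0,0,0,0,0.15]],
  ],
)

```text
time_s: 13.88
tool_pos: [0.6223, -0.0919, 0.1455]
tool_rot: [-180.0, -0.0, 75.0]
force: [0.4, -0.4, -1.0]
grip_width: 0.0176
```

```bash
python3 -c "
from h import *
state()"
```

```text
t 13.88 pos [ 0.6223 -0.0919  0.1455] rot [-179.96   -0.     75.01] F [ 0.4 -0.4 -1. ] M [-0.15 -0.11  0.03] w 0.0176 j7 -16.0
```

Request:
servo_tool(
  plan=[
    [[0.0,0,0,-0.015,-0.1],[0.0,0,0,-0.03,-0.2],[0.0,-0.03,0,-0.06,-0.3],[0.0,-0.06,0,-0.08,-0.3],[0.0,-0.09,0,-0.08,-0.3],[0.0,-0.09,0,-0.08,-0.3],[0.0,-0.09,0,-0.08,-0.3]],
  ],
)

```text
time_s: 14.47
tool_pos: [0.5985, -0.182, 0.2258]
tool_rot: [-180.0, 0.0, 92.0]
force: [-0.5, 0.2, -1.0]
grip_width: 0.0176
```

```bash
python3 - <<'E'
from h import *
state(); d=shot('wrist','w14'); crop('w14',140,0,420,250,2.4,'w14c')
E
```

```text
t 14.47 pos [ 0.5985 -0.182   0.2258] rot [-1.7998e+02  4.0000e-02  9.2030e+01] F [-0.5  0.2 -1. ] M [ 0.05 -0.13 -0.02] w 0.0176 j7 10.7
```

View pics/w14c.png

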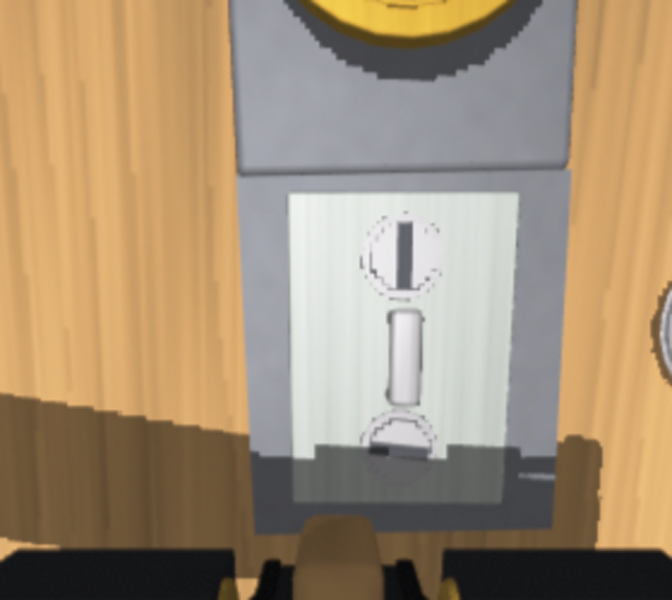

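Slot A (404,256 in the crop) now lies along the cover, so it's locked. I'll check its angle numerically, and the driver's seat in the grip.

```bash
cat >> h.py <<'E'
def slotang(f,u0,v0,u1,v1,th,z=.1015):
    """principal direction (deg, world, 0..180) of dark pixels in box, on plane z"""
    d=np.load('pics/'+f+'.npz'); g=cv2.cvtColor(d['image'],cv2.COLOR_RGB2GRAY)[v0:v1,u0:u1]
    n,l,s,c=cv2.connectedComponentsWithStats((g<th).astype(np.uint8)); i=1+s[1:,4].argmax(); v,u=np.where(l==i)
    W=np.array([world(d,a+u0,b+v0,z)[:2] for a,b in zip(u,v)]); w,V=np.linalg.eigh(np.cov(W.T)); e=V[:,1]
    print('slot',len(u),W.mean(0).round(4),'len',(4*np.sqrt(w/1.33)*1000*.87).round(1),'ang',np.degrees(np.arctan2(e[1],e[0])).round(1)%180)
def grip(f):
    d=np.load('pics/'+f+'.npz'); P=cloud(d); o=readout.get_obs(); M=R.from_euler('xyz',o['tool_rot'],degrees=True).as_matrix()
    T=(P[150:240,200:360].reshape(-1,3)-o['tool_pos'])@M*1000; k=T[(T[:,2]<-28)&(T[:,2]>-45)&(T[:,0]<45)&(abs(T[:,1])<16)]
    e=np.array([[y,k[abs(k[:,1]-y)<1.5,0].max()] for y in range(-5,7,2)]); print('handle top z',np.median(k[:,2]).round(1),'end',k[:,0].max().round(1),'y',k[:,1].min().round(1),k[:,1].max().round(1),'yaw',np.degrees(np.arctan(np.polyfit(*e.T,1)[0])).round(1))
E
python3 - <<'E'
from h import *
slotang('w14',300,90,316,124,130); slotang('w8',262,38,298,56,140)
slotang('w8',262,128,298,142,140); rect(cloud(np.load('pics/w14.npz')),'bar',290,120,330,172,.113,.123)
for f in('w14','w11'): grip(f) if f=='w14' else 0
go(.6256,-.1675,.165,177)
E
```

```text
slot 151 [ 0.6221 -0.0906] len [ 4.5 20. ] ang 91.8
slot 173 [ 0.6231 -0.0912] len [ 4.5 21. ] ang 170.5
slot 127 [ 0.6271 -0.1672] len [ 4.2 19.7] ang 176.5
bar 540 z 0.1176 [ 623.2 -129.3] [11.9 35.6] 2.87
handle top z -31.6 end 18.0 y -8.1 9.1 yaw 0.1
row [0.0107 0.0272 0.0604] turn -1.48
```

Request:
servo_tool(
  plan=[
    [[0.0,0.0107,0.0258,0,-0.124],[0.0,0.0107,0.0258,0,-0.248],[0.0,0.0107,0.0258,0,-0.372],[0.0,0.0107,0.0258,0,-0.496],[0.0,0.0107,0.0258,0,-0.62],[0.0,0.0107,0.0258,0,-0.744],[0.0,0.0107,0.0258,0.01,-0.868],[0.0,0.0107,0.0258,0.02,-0.992],[0.0,0.0107,0.0258,0.03,-1.116],[0.0,0.0107,0.0258,0.04,-1.24],[0.0,0.0107,0.0258,0.05,-1.364],[0.0,0.0107,0.0258,0.058,-1.475]],
  ],
)

```text
time_s: 15.52
tool_pos: [0.6243, -0.165, 0.1662]
tool_rot: [179.9, -0.1, 177.3]
force: [0.7, -0.6, -1.5]
grip_width: 0.0175
```

Request:
servo_tool(
  plan=[
    [[0.0,0,0,0,0],[0.0,0,0,0,0]],
  ],
)

```text
time_s: 15.68
tool_pos: [0.6241, -0.1626, 0.1653]
tool_rot: [179.7, -0.2, 177.4]
force: [-0.4, 0.1, -0.7]
grip_width: 0.0177
```

```bash
python3 - <<'E'
from h import *
state(); go(.6242,-.1676,.1455,176.5); d=shot('wrist','w15'); grip('w15')
E
```

```text
t 15.68 pos [ 0.6241 -0.1626  0.1653] rot [179.73  -0.18 177.36] F [-0.4  0.1 -0.7] M [ 0.1  -0.12  0.04] w 0.0177 j7 88.5
row [-0.0004 -0.0051  0.0198] turn 0.015
handle top z -30.7 end 20.7 y -8.8 8.3 yaw 0.2
```

Request:
servo_tool(
  plan=[
    [[0.0,-0.001,-0.005,0.0,0.01],[0.0,-0.001,-0.005,0.004,0.01],[0.0,-0.001,-0.005,0.008,0.01],[0.0,-0.001,-0.005,0.008,0.01],[0.0,-0.001,-0.005,0.008,0.01]],
  ],
)

```text
time_s: 16.15
tool_pos: [0.6251, -0.1682, 0.1578]
tool_rot: [179.8, -0.1, 176.7]
force: [0.3, -0.2, -1.5]
grip_width: 0.0174
```

```bash
python3 - <<'E'
from h import *
state(); go(.6252,-.1676,.1455,176.5)
E
```

```text
t 16.15 pos [ 0.6251 -0.1682  0.1578] rot [ 1.7978e+02 -1.4000e-01  1.7671e+02] F [ 0.3 -0.2 -1.5] M [ 0.07 -0.12  0.05] w 0.0174 j7 88.1
row [-0.0001  0.0005  0.0123] turn 0.0036
```

Request:
servo_tool(
  plan=[
    [[0.0,0,0.0003,0.004,0.004],[0.0,0,0.0003,0.008,0.004],[0.0,0,0.0003,0.011,0.004],[0.0,0,0.0003,0.0125,0.004],[0.0,0,0.0003,0.0125,0.004],[0.0,0,0.0003,0.0125,0.004]],
  ],
)

```text
time_s: 16.65
tool_pos: [0.6249, -0.1678, 0.1451]
tool_rot: [179.8, -0.2, 176.5]
force: [0.1, 1.4, -1.1]
grip_width: 0.0177
```

```bash
python3 -c "
from h import *
state()
shot('wrist','w16'); grip('w16')"
```

```text
t 16.65 pos [ 0.6249 -0.1678  0.1451] rot [ 1.7977e+02 -1.6000e-01  1.7648e+02] F [ 0.1  1.4 -1.1] M [ 0.08 -0.11  0.02] w 0.0177 j7 87.6
handle top z -31.3 end 20.4 y -9.7 7.8 yaw -1.6
```

Request:
servo_tool(
  plan=[
    [[0.0,0,0,0,0.1],[0.0,0,0,0,0.2],[0.0,0,0,0,0.3],[0.0,0,0,0,0.4],[0.0,0,0,0,0.5],[0.0,0,0,0,0.6],[0.0,0,0,0,0.7],[0.0,0,0,0,0.8],[0.0,0,0,0,0.9],[0.0,0,0,0,1.0],[0.0,0,0,0,1.1],[0.0,0,0,0,1.2]],
  ],
)

```text
time_s: 17.7
tool_pos: [0.6247, -0.1688, 0.1454]
tool_rot: [-179.9, -0.2, 107.4]
force: [-1.1, -1.7, -0.7]
grip_width: 0.0177
```

Request:
servo_tool(
  plan=[
    [[0.0,0,0,0,0.1],[0.0,0,0,0,0.2],[0.0,0,0,0,0.28],[0.0,0,0,0,0.35],[0.0,0,0,0,0.41],[0.0,0,0,0,0.41]],
  ],
)

```text
time_s: 18.2
tool_pos: [0.624, -0.1692, 0.1454]
tool_rot: [-179.7, -0.1, 83.9]
force: [-2.2, -0.1, -0.0]
grip_width: 0.0177
```

```bash
python3 -c "
from h import *
state()"
```

```text
t 18.2 pos [ 0.624  -0.1692  0.1454] rot [-1.7974e+02 -8.0000e-02  8.3860e+01] F [-2.2 -0.1 -0. ] M [-0.18  0.54  0.11] w 0.0177 j7 0.0
```

Request:
servo_tool(
  plan=[
    [[0.0,0,0,0,0.05],[0.0,0,0,0,0.1],[0.0,0,0,0,0.15],[0.0,0,0,0,0.15]],
  ],
)

```text
time_s: 18.53
tool_pos: [0.6237, -0.1692, 0.1454]
tool_rot: [-179.7, -0.0, 75.3]
force: [-2.1, -0.3, -1.6]
grip_width: 0.0179
```

Request:
servo_tool(
  plan=[
    [[0.0,0,0,-0.015,-0.1],[0.0,0,0,-0.035,-0.2],[0.0,-0.02,0,-0.06,-0.3],[0.0,-0.05,0,-0.09,-0.3],[0.0,-0.07,0,-0.11,-0.3],[0.0,-0.07,0,-0.125,-0.3],[0.0,-0.07,0,-0.125,-0.3]],
  ],
)

```text
time_s: 19.12
tool_pos: [0.608, -0.2397, 0.2748]
tool_rot: [179.9, 0.1, 92.4]
force: [0.5, 0.6, -1.4]
grip_width: 0.0179
```

```bash
python3 - <<'E'
from h import *
state(); d=shot('wrist','w17'); grip('w17'); P=cloud(d)
rect(P,'bar',200,0,400,220,.113,.123)
# cover's slots: project expected positions
K=d['mtx'];C=d['camera_from_world']
for n,p in(('a',(.6222,-.0915,.1015)),('b',(.6262,-.1675,.1015))):
    q=C@np.r_[p,1]; u=K[0,2]+K[0,0]*q[0]/-q[2]; v=K[1,2]+K[1,1]*q[1]/q[2]; print(n,round(u),round(v))
    u,v=int(round(u)),int(round(v))
    try: slotang('w17',u-15,v-19,u+15,v+19,130)
    except Exception as e: print(e)
E
```

```text
t 19.12 pos [ 0.608  -0.2397  0.2748] rot [1.7989e+02 7.0000e-02 9.2420e+01] F [ 0.5  0.6 -1.4] M [-0.01 -0.1   0.02] w 0.0179 j7 16.2
handle top z -33.1 end 18.3 y -7.6 10.1 yaw -0.2
bar 440 z 0.1175 [ 624.7 -130. ] [12.1 35.5] 0.14
a 299 52
slot 121 [ 0.6247 -0.0926] len [ 4.2 20.7] ang 91.4
b 298 128
slot 93 [ 0.625  -0.1681] len [ 4.  20.1] ang 89.9
```

```bash
python3 - <<'E'
from h import *
for f in('w8','w14','w17'):
    d=np.load('pics/'+f+'.npz'); P=cloud(d)[:232,200:380].reshape(-1,3); print(f)
    for n,lo,hi in(('plate',.0925,.0965),('case',.0865,.0915)):
        Q=P[(P[:,2]>lo)&(P[:,2]<hi)&(P[:,1]<-.06)&(P[:,1]>-.21)]
        L=[];Rr=[]
        for y in np.arange(-.185,-.08,.003):
            s=Q[abs(Q[:,1]-y)<.0015,0]
            if len(s)>4: L.append((y,s.min()));Rr.append((y,s.max()))
        for nm,e in(('L',L),('R',Rr)):
            e=np.array(e); 
            for _ in range(3):
                c=np.polyfit(*e.T,1); r=abs(e[:,1]-np.polyval(c,e[:,0])); e=e[r<=max(.0008,2*np.median(r))]
            print(' ',n,nm,len(e),'yaw',-np.degrees(np.arctan(c[0])).round(2),'x at y=-.129',np.polyval(c,-.129).round(4))
        if n=='plate':
            for nm,fn in(('+y',max),('-y',min)):
                e=np.array([(x,fn(Q[abs(Q[:,0]-x)<.0015,1])) for x in np.arange(.595,.66,.003) if (abs(Q[:,0]-x)<.0015).sum()>4]); c=np.polyfit(*e.T,1); print('  plate end',nm,np.degrees(np.arctan(c[0])).round(2),np.median(e[:,1]).round(4))
E
```

```text
w8
  plate L 35 yaw 3.01 x at y=-.129 0.5802
  plate R 35 yaw 3.06 x at y=-.129 0.6691
  plate end +y 2.56 -0.0677
  plate end -y 1.58 -0.1906
  case L 35 yaw 3.2 x at y=-.129 0.5599
  case R 35 yaw 3.16 x at y=-.129 0.6894
w14
  plate L 35 yaw 1.97 x at y=-.129 0.5786
  plate R 35 yaw 1.85 x at y=-.129 0.6675
  plate end +y 2.03 -0.0672
  plate end -y 1.89 -0.1902
  case L 35 yaw 3.21 x at y=-.129 0.5599
  case R 35 yaw 3.0 x at y=-.129 0.6895
w17
  plate L 35 yaw 0.32 x at y=-.129 0.5803
  plate R 28 yaw -0.12 x at y=-.129 0.6692
  plate end +y -1.06 -0.0683
  plate end -y -0.12 -0.1911
  case L 35 yaw 3.25 x at y=-.129 0.56
  case R 35 yaw 3.0 x at y=-.129 0.6894
```

Both slots read along the cover (91.4° and 89.9°, cover about 90°). The cover has twisted about 3° within its play, and I'll square that up once the driver is back.

Request:
servo_tool(
  plan=[
    [[0.0,0.04,-0.001,0,0],[0.0,0.08,-0.002,0,-0.03],[0.0,0.12,-0.003,0,-0.06],[0.0,0.16,-0.004,0,-0.1],[0.0,0.2,-0.005,0,-0.14],[0.0,0.24,-0.006,0,-0.18],[0.0,0.28,-0.007,0,-0.22],[0.0,0.32,-0.008,0,-0.26],[0.0,0.36,-0.009,0,-0.3],[0.0,0.4,-0.01,0,-0.344],[0.0,0.44,-0.011,0,-0.344],[0.0,0.48,-0.012,0,-0.344]],
  ],
)

```text
time_s: 20.17
tool_pos: [0.5726, 0.2449, 0.2714]
tool_rot: [-179.9, -0.1, 112.5]
force: [1.1, -0.3, -1.4]
grip_width: 0.0176
```

```bash
python3 -c "
from h import *
state(); go(.5679,.3538,.13,112.1)"
```

```text
t 20.17 pos [0.5726 0.2449 0.2714] rot [-1.7989e+02 -1.2000e-01  1.1250e+02] F [ 1.1 -0.3 -1.4] M [ 0.02 -0.19  0.  ] w 0.0176 j7 -11.6
row [0.1021 0.0376 0.1415] turn 0.007
```

Request:
servo_tool(
  plan=[
    [[0.0,0.035,0.013,0,0.007],[0.0,0.07,0.026,0,0.007],[0.0,0.102,0.0376,0.01,0.007],[0.0,0.102,0.0376,0.045,0.007],[0.0,0.102,0.0376,0.08,0.007],[0.0,0.102,0.0376,0.11,0.007],[0.0,0.102,0.0376,0.13,0.007],[0.0,0.102,0.0376,0.1415,0.007],[0.0,0.102,0.0376,0.1415,0.007],[0.0,0.102,0.0376,0.1415,0.007]],
  ],
)

```text
time_s: 21.0
tool_pos: [0.5671, 0.3545, 0.1297]
tool_rot: [-179.8, -0.2, 112.2]
force: [-0.5, 0.1, -0.7]
grip_width: 0.0177
```

```bash
python3 -c "
from h import *
o=state(); go(.5679,.3538,.059,112.1); d=shot('wrist','w18'); grip('w18')
P=cloud(d); M=R.from_euler('xyz',o['tool_rot'],degrees=True).as_matrix(); T=((P[:235].reshape(-1,3)-o['tool_pos'])@M*1000)
z=P[:235].reshape(-1,3)[:,2]; k=T[(abs(z-.05)<.004)&(T[:,0]<110)&(T[:,0]>20)&(abs(T[:,1])<45)]; print('block',np.percentile(k[:,:2],[.2,99.8],axis=0).round(1))
"
```

```text
t 21.0 pos [0.5671 0.3545 0.1297] rot [-1.7984e+02 -1.6000e-01  1.1221e+02] F [-0.5  0.1 -0.7] M [ 0.02 -0.12 -0.  ] w 0.0177 j7 -25.0
row [-0.0011  0.0007  0.0707] turn 0.0018
handle top z -30.3 end 20.2 y -8.8 8.2 yaw 0.2
block [[ 20.5 -31.2]
 [ 93.4  32.8]]
```

Request:
servo_tool(
  plan=[
    [[0.0,-0.0013,0.0002,0.015,0],[0.0,-0.0013,0.0002,0.03,0],[0.0,-0.0013,0.0002,0.042,0],[0.0,-0.0013,0.0002,0.052,0],[0.0,-0.0013,0.0002,0.06,0],[0.0,-0.0013,0.0002,0.066,0],[0.0,-0.0013,0.0002,0.0705,0],[0.0,-0.0013,0.0002,0.0705,0],[0.0,-0.0013,0.0002,0.0705,0]],
  ],
)

```text
time_s: 21.8
tool_pos: [0.5686, 0.354, 0.0606]
tool_rot: [-180.0, -0.2, 112.2]
force: [0.1, 0.2, -0.4]
grip_width: 0.0174
```

```bash
python3 -c "
from h import *
o=state()"
```

```text
t 21.8 pos [0.5686 0.354  0.0606] rot [-179.98   -0.18  112.18] F [ 0.1  0.2 -0.4] M [ 0.01 -0.1  -0.01] w 0.0174 j7 -26.6
```

Home but about 2 mm high. I'll lower to contact, release to 40 mm, and rise.

Request:
servo_tool(
  plan=[
    [[0.0,0,0,0.0025,0],[0.0,0,0,0.0025,0],[0.0,0,0,0.0025,0],[0.04,0,0,0.0025,0],[0.04,0,0,0.0025,0],[0.04,0,0,0.0025,0],[0.04,0,0,0.0025,0],[0.04,0,0,-0.02,0],[0.04,0,0,-0.055,0],[0.04,0,0,-0.09,0],[0.04,0,0,-0.13,0],[0.04,0,0,-0.17,0]],
  ],
)

```text
time_s: 22.8
tool_pos: [0.5684, 0.3533, 0.2322]
tool_rot: [-180.0, -0.2, 112.2]
force: [0.7, -0.4, 0.3]
grip_width: 0.0399
```

Request:
servo_tool(
  plan=[
    [[0.04,-0.04,0,-0.03,0],[0.04,-0.06,0,-0.03,0],[0.04,-0.06,0,-0.03,0]],
  ],
)

```text
time_s: 23.05
tool_pos: [0.5964, 0.2913, 0.2655]
tool_rot: [179.7, 0.1, 111.7]
force: [1.6, -0.6, -0.5]
grip_width: 0.0399
```

```bash
python3 -c "
from h import *
o=state(); d=shot('wrist','w19'); P=cloud(d); Q=P[:228].reshape(-1,3)
M=R.from_euler('xyz',o['tool_rot'],degrees=True).as_matrix()
T=(Q-o['tool_pos'])@M*1000
k=(abs(Q[:,2]-.09)<.006)&(T[:,0]>30)&(T[:,0]<95)&(abs(T[:,1])<25); print('drv z',np.median(Q[k,2]),cv2.minAreaRect(T[k][:,:2].astype(np.float32)),'zstd',Q[k,2].std())
k=(abs(Q[:,2]-.05)<.003)&(T[:,0]<140)&(abs(T[:,1])<40); print('block',cv2.minAreaRect(T[k][:,:2].astype(np.float32)))
go(.6238,-.1294,.25,90.2)
"
```

```text
t 23.05 pos [0.5964 0.2913 0.2655] rot [1.7969e+02 1.2000e-01 1.1167e+02] F [ 1.6 -0.6 -0.5] M [-0.06 -0.19  0.  ] w 0.0399 j7 -16.9
drv z 0.0913422336530958 ((68.53311157226562, -2.474149703979492), (39.79499053955078, 16.794984817504883), 0.07387354969978333) zstd 0.001218403036790526
block ((87.12413024902344, -4.346015930175781), (63.36030197143555, 106.93489837646484), 88.88945770263672)
row [-0.4038 -0.1296  0.0131] turn 0.3769
```

Driver is home, upright, top z 0.091 and aligned with the block. Back to the cover to square it.

Request:
servo_tool(
  plan=[
    [[0.04,-0.038,-0.0125,0.0,0],[0.04,-0.077,-0.025,0,0.05],[0.04,-0.115,-0.037,0,0.1],[0.04,-0.153,-0.049,0,0.15],[0.04,-0.19,-0.061,0,0.2],[0.04,-0.228,-0.073,0,0.25],[0.04,-0.266,-0.085,0,0.3],[0.04,-0.304,-0.0975,0,0.377],[0.04,-0.342,-0.11,0.0,0.377],[0.04,-0.38,-0.122,0,0.377],[0.04,-0.404,-0.13,0,0.377],[0.04,-0.404,-0.13,0,0.377]],
  ],
)

```text
time_s: 24.1
tool_pos: [0.6225, -0.1381, 0.2614]
tool_rot: [-180.0, 0.1, 89.6]
force: [-0.9, -1.1, -0.5]
grip_width: 0.0398
```

Request:
servo_tool(
  plan=[
    [[0.04,0,0,0,0],[0.04,0,0,0,0]],
  ],
)

```text
time_s: 24.27
tool_pos: [0.6221, -0.1382, 0.2603]
tool_rot: [-179.9, 0.1, 89.6]
force: [-1.3, -0.8, 0.0]
grip_width: 0.0402
```

```bash
python3 -c "
from h import *
o=state(); go(.6238,-.1294,.102,90.2)"
```

```text
t 24.27 pos [ 0.6221 -0.1382  0.2603] rot [-1.7987e+02  1.1000e-01  8.9580e+01] F [-1.3 -0.8  0. ] M [-0.05 -0.08 -0.05] w 0.0402 j7 3.6
row [0.0091 0.002  0.1583] turn -0.0108
```

Request:
servo_tool(
  plan=[
    [[0.04,0.009,0.002,0.03,-0.01],[0.04,0.009,0.002,0.07,-0.01],[0.04,0.009,0.002,0.105,-0.01],[0.04,0.009,0.002,0.13,-0.01],[0.04,0.009,0.002,0.15,-0.01],[0.04,0.009,0.002,0.157,-0.01],[0.04,0.009,0.002,0.157,-0.01],[0.0,0.009,0.002,0.157,-0.01],[0.0,0.009,0.002,0.157,-0.01],[0.0,0.009,0.002,0.157,-0.01],[0.0,0.009,0.002,0.157,-0.01],[0.0,0.009,0.002,0.157,-0.01]],
  ],
  force=25,
)

```text
time_s: 25.27
tool_pos: [0.6244, -0.1297, 0.1044]
tool_rot: [-180.0, 0.1, 90.1]
force: [-0.2, -0.3, -0.3]
grip_width: 0.0145
```

```bash
python3 -c "
from h import *
o=state(); go(.6233,-.1280,.1025,93.1)"
```

```text
t 25.27 pos [ 0.6244 -0.1297  0.1044] rot [-1.7996e+02  1.3000e-01  9.0140e+01] F [-0.2 -0.3 -0.3] M [ 0.04 -0.09 -0.04] w 0.0145 j7 1.0
row [ 0.0017 -0.0011  0.0019] turn -0.0517
```

Request:
servo_tool(
  plan=[
    [[0.0,0,0,0,0],[0.0,0,0,0,0],[0.0,0,0,0,0],[0.0,0,-0.0005,0,-0.02],[0.0,0,-0.0005,0,-0.04],[0.0,0,-0.0005,0,-0.056],[0.0,0,-0.0005,0,-0.056],[0.0,0,-0.0005,0,-0.056]],
  ],
)

```text
time_s: 25.93
tool_pos: [0.6243, -0.1296, 0.1044]
tool_rot: [180.0, 0.1, 93.4]
force: [1.0, 0.8, -2.4]
grip_width: 0.0119
```

```bash
python3 -c "
from h import *
o=state()"
```

```text
t 25.93 pos [ 0.6243 -0.1296  0.1044] rot [1.7999e+02 1.3000e-01 9.3360e+01] F [ 1.   0.8 -2.4] M [-0.03 -0.23 -0.03] w 0.0119 j7 4.1
```

Release, rise, back off and check.

Request:
servo_tool(
  plan=[
    [[0.04,0,0,0,0],[0.04,0,0,0,0],[0.04,0,0,0,0],[0.04,0,0,-0.03,0],[0.04,0,0,-0.07,0],[0.04,-0.03,0,-0.1,0],[0.04,-0.07,0,-0.125,0],[0.04,-0.1,0,-0.14,0],[0.04,-0.1,0,-0.14,0],[0.04,-0.1,0,-0.14,0],[0.04,-0.1,0,-0.14,0]],
  ],
)

```text
time_s: 26.85
tool_pos: [0.6301, -0.2287, 0.2443]
tool_rot: [180.0, 0.1, 93.4]
force: [-0.4, 1.2, -1.2]
grip_width: 0.0404
```

```bash
python3 - <<'E'
from h import *
state(); d=shot('wrist','w20'); P=cloud(d)
rect(P,'bar',200,0,400,220,.113,.123)
K=d['mtx'];C=d['camera_from_world']
for n,p in(('a',(.6222,-.0915,.1015)),('b',(.6262,-.1675,.1015))):
    q=C@np.r_[p,1]; u=int(round(K[0,2]+K[0,0]*q[0]/-q[2])); v=int(round(K[1,2]+K[1,1]*q[1]/q[2])); slotang('w20',u-17,v-22,u+17,v+22,130)
P=P[:225,180:400].reshape(-1,3)
for n,lo,hi in(('plate',.0925,.0965),('case',.0865,.0915)):
    Q=P[(P[:,2]>lo)&(P[:,2]<hi)]
    for nm,fn in(('L',min),('R',max)):
        e=np.array([(y,fn(Q[abs(Q[:,1]-y)<.0015,0])) for y in np.arange(-.18,-.08,.003)]); c=np.polyfit(*e.T,1); print(n,nm,-np.degrees(np.arctan(c[0])).round(2),np.polyval(c,-.129).round(4))
t=shot('top','t20'); a=lambda f,x,y,w,h,k:cv2.resize(cv2.imread('pics/'+f+'.png')[y:y+h,x:x+w],None,fx=k,fy=k,interpolation=cv2.INTER_CUBIC)
cv2.imwrite('pics/fin.png',np.hstack([a('w20',180,0,200,230,2),a('t20',100,155,100,115,4)]))
E
```

```text
t 26.85 pos [ 0.6301 -0.2287  0.2443] rot [1.800e+02 6.000e-02 9.335e+01] F [-0.4  1.2 -1.2] M [ 0.03 -0.08 -0.02] w 0.0404 j7 14.4
bar 524 z 0.1175 [ 625.2 -129.8] [11.2 34.9] 3.51
slot 152 [ 0.6236 -0.0927] len [ 4.7 21.7] ang 93.2
slot 111 [ 0.6282 -0.1683] len [ 4.1 20. ] ang 94.6
plate L 3.38 0.5811
plate R 3.3 0.67
case L 3.23 0.5599
case R 3.18 0.6894
```

View pics/fin.png

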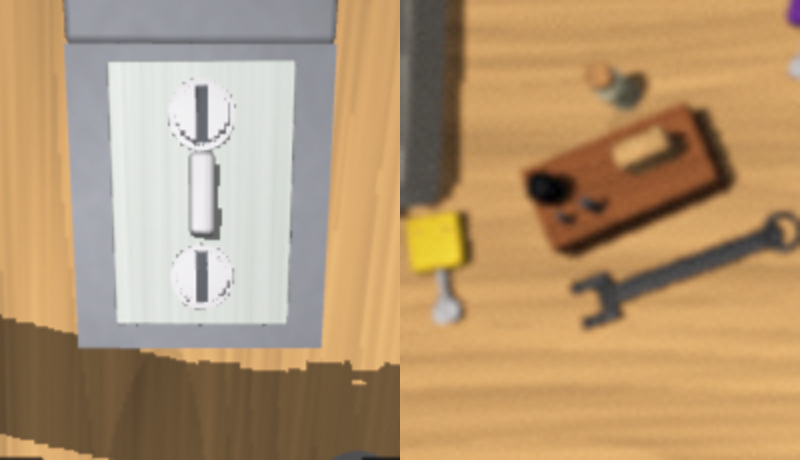

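Final picture: the cover is square on the case (yaw 3.3° vs 3.2°), and both slots lie along it. The driver is upright in the block, with the vial and wrench undisturbed. Handing in.

```bash
python3 -c "
from h import *
print(env.sign_off()); state()"
```

```text
the job is handed in; nothing more can be done
None
the job is handed in; nothing more can be done
```

I set the cover in the hatch opening, turned both fasteners clockwise to their stops and put the driver back upright in its slot. The job was handed in at about 27 s, with the gripper clear of everything.

- **Cover:** the last depth check gave its yaw as 3.3° against 3.2° for the case. After seating, the plate top read z = 0.094 m, which is flush. Turning the fasteners had twisted the cover about 3° within its play. I gripped its handle again after returning the driver and turned it back square, which is a step beyond the order you gave.
- **Fasteners:** the slots read 93.2° (cam_a) and 94.6° (cam_b), against about 93.3° for fully locked. The 1.3° on cam_b is within the measuring noise I saw, because just after turning, the same check put cam_b at its stop and cam_a 1.3° short. I turned each one well past the slot's play, but the wrist torque did not show a clear rise at the stops.
- **Driver:** its top read z = 0.091 m and it was aligned with the block.
- **Other things:** the vial and wrench look undisturbed in the last picture. I did not look at the oil cup or crank again at the end, but no planned path went near them.

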